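Click the desk stamp carousel round to the ball-handled stamp

ROBOT

A 7-joint arm with a two-finger parallel gripper is mounted at the origin on the work surface. World frame = base frame: x ahead of the robot, y to its left, z up, the work surface at z = 0. Lengths are in m, angles in degrees, forces in N, time in s.
With the tool pointing down it reaches from about 0.425 to 0.95 m from the base axis. Payload 16.7 kg.
Tool frame: the origin (TCP) lies at the very end of the fingers, on their centre line; the grasp point (between the pads) lies 19 mm behind it; z points along the fingers, x is the direction in which the jaws open and shut, and the axes are right-handed (so a half turn about z gives the same grasp; the last joint's range is limited). The gripper opens to 94 mm and grips with 3 to 60 N. Pads are 16 mm wide; open, the fingers measure 119 mm over their backs; the gripper's body (75 mm by 177 mm) begins 78 mm behind the grasp point.
Start: joints at [68.383, 24.414, 4.234, 92.017, -1.954, 63.644, -3.845], TCP at [0.152, -0.658, 0.205] pointing down, gripper open.
Joint ranges: [-163.25, 163.25], [-28.42, 122.38], [-70.27, 78.77], [12.13, 141.07], [-58.53, 238.53], [9.26, 117.41], [-156.51, 156.51]. Speed limits (degrees/s): [108.29, 108.29, 136.94, 136.94, 172.46, 172.46, 172.46].

INTERFACE

Orientations are given as a 3x3 rotation matrix whose columns are the frame's x, y, z axes.
In Python, from bench import env gives the robot as it stands. The module is installed in compiled form; this text tells all that it offers.
- The arm moves only by the tool servo_tool, never from a script. Its argument "rows" is a list of rows, each a list of 2 entries, a list of its own where there are three numbers: the shift along the tool's x, y, z in m, then the turn about the tool's z in degrees. A call has 1 to 5 rows; each row shifts and turns the pose as measured when the row begins, along the tool's axes as they then stand; what a row does not reach is not made up. A row lasts 1/8 s, in which the tool goes at most 62.5 mm and 10.7 degrees, less where a joint would pass 70% of its speed; a pose out of reach is approached as far as the arm can. A call is refused whole if a number of a shift passes 0.0625 or a number of a turn 10.7, either way. A call with a gripper value outside its range is refused whole. "hand" is the opening in per cent of the stroke, from 0 (shut) to 100 (fully open), set as the call begins (left out, the last holds). The fingers move at their own pace and stop on an object; "force" is the grip in N (left out, the last holds). Time passes only in rows, so rows that do not move let the fingers close. It gives the time, the measured TCP pose, the force and the opening at its end, in the units of the state.
- env.get_obs(): the state, without advancing time (a new reading comes with each control period).
- env.snapshot(name): name is "scene" or "top" or "wrist"; returns a dict with "frame" (384x512x3 uint8, red, green, blue), "vertical_fov" (degrees; the focal length in pixels is half the picture's height over the tangent of half this angle, whatever the lens; pixels are square), "cx", "cy" (the principal point, pixels), "rvec" (rotation vector, rad) and "tvec" (3), from world to camera coordinates, as OpenCV has them. Camera axes: x right, y down, z forward; pixel columns grow to the right and rows downward; lengths in m; the calibration is good to about 2 mm. A picture is of the moment at which its call begins. There is no depth.
- env.finish_job(): hands the job in, once; it reports no verdict.
Trained networks look in a picture, given as the dict that the camera call returned (one of the last four; its "shot" number tells which), for a name from the list of things; names that differ only in an ending like _2 or _b are one class to them, and where a whole thing is asked for, a point or a joint stands for the part that bears it (a point fixed in the world has none). Each returns a list of dicts, best first, with "p" (0 to 1); they miss things now and then, are a little off and sometimes report something else, mostly with a low value. They report only what shows in the picture. A call takes as long as a camera call. They do not tell look-alikes from the thing itself.
- env.search_frame(picture, query): "at" ([column, row] in pixels, amid what is visible of it).
- env.place_of(picture, query): "at" ([column, row] in pixels: a listed point, or the origin of a listed thing).
The state is a dict: "time_s": time; "joint_positions": joint angles; "joint_vel": joint speeds; "tau": joint torques, N m; "tool_pos": TCP position; "tcp_rot": TCP orientation; "force": force on the tool from outside, world axes, zero at the start; "torque": the same for the moment, N m; "finger_gap": opening from 0.0 (shut) to 1.0 (fully open).
Only numpy, scipy, OpenCV 4.12 (cv2) and the standard library are available. Lean on these libraries where they do the work, as an engineer would, in place of code of your own. Each camera call takes 0.05 s, during which the arm holds its last target.

TASK

Turn the stamp carousel on the desk (the black bar on top is made for that) to the neighbouring click position that brings the ball-handled stamp to the pointer, and let go. The ball-handled stamp stands right beside the pointer place, on one side or the other, so it is one click one way or the other. Leave that stamp standing in its well.

Things in the scene. Friction and masses are not known exactly. Their poses are not given: they have to be found in the camera images.
- turret (a joint): Turret angle (rad): 0 at the start, positive counter-clockwise seen from above, no end stops. It clicks into a spring-like detent every 60 degrees (1.047 rad). About 0.07 N m turns it out of a detent; let go within about 25 degrees of a click, it swings into that click by itself.
- turret_grip (a point): Centre of the black grip bar, on the vertical turning axis, 132 mm above the desk; turns with the turret. Bar 56 mm long (along this x axis), 16 mm thick (y), 40 mm high (z up), above all else: stamp tops reach 104 mm at most. Under it, on a thin column, a wooden disc 200 mm across with six round wells, 70 mm from the axis, 60 degrees apart, four holding stamps. Foot fixed to the desk.
- ball_stamp_mid (a point): Middle (half-way up) of the loose wooden stamp with a ball handle 30 mm across: 65 mm tall, black round foot 35 mm across, about 60 g, z up. Stands in either of the two wells next to the pointer place, its foot 38 mm above the desk; wells are 39 mm wide inside, 12 mm deep. The other stamps' handles are a crossbar, a square block and a straight stick.
- pickup (a point): The fixed pointer place: 70 mm from the turning axis towards the pointer, 70 mm above the desk (a stamp's mid-height). The pointer is an upright square metal peg, top 46 mm above the desk, on a tongue of the foot 122 mm from the axis, outside the disc, roughly on the robot's side. At the start the straight-handled stamp stands here.
Not all that is in view belongs to the job. Leave any orange look-alike of the part that bears ball_stamp_mid alone.

How it is judged:
By the outcome, as a careful person would: the job done as asked, in the order asked, and still so for the second after the job is handed in, with the robot touching nothing.
It also fails if it takes over 32 s, if anything falls off the work surface, if the arm or the gripper's body presses on something with over 40 N, if the wrist force passes 120 N, or if a joint passes its speed limit or range.

## Working session

There is one attempt and no reset: what is moved stays moved. The work goes in short steps, Python scripts to look and compute and a tool call to move; the robot and the scene stay as the last step left them, time stands still between calls to the robot, and variables do not carry over. Pictures are saved under pics/ and viewed, and the job is handed in when it is done.

Besides the shell and the picture viewer there is one more tool, called after "Request:" as name([rows], argument=value, ...), one row to a line, values as JSON. servo_tool: Moves the arm, as the interface text tells. Its arguments: {"type":"object","properties":{"rows":{"type":"array"},"hand":{"type":"number"},"force":{"type":"number"}},"required":["rows"]}

```bash
mkdir -p pics; cat > h.py <<'E'
import numpy as np,cv2
from bench import env
def cam(s):
    f=s["frame"].shape[0]/2/np.tan(np.radians(s["vertical_fov"]/2))
    K=np.array([[f,0,s["cx"]],[0,f,s["cy"]],[0,0,1]]);R,_=cv2.Rodrigues(np.array(s["rvec"],float));return K,R,np.array(s["tvec"],float).ravel()
def ray(s,uv,z):
    K,R,t=cam(s);c=-R.T@t;d=R.T@np.linalg.inv(K)@np.array([uv[0],uv[1],1.]);return c+d*(z-c[2])/d[2]
def proj(s,p):
    K,R,t=cam(s);q=K@(R@np.array(p)+t);return q[:2]/q[2]
def save(s,n): cv2.imwrite("pics/"+n+".png",s["frame"][:,:,::-1])
E
python3 - <<'E'
from h import *
np.set_printoptions(precision=4,suppress=True)
for n in("scene","top"):
    s=env.snapshot(n);save(s,n+"0")
    for q,z in(("turret_grip",.132),("ball_stamp_mid",.0705),("pickup",.07)):
        for r in env.place_of(s,q)[:3]: print(n,q,r["p"],r["at"],ray(s,r["at"],z))
print({k:v for k,v in env.get_obs().items()})
E
```

```text
scene turret_grip 0.71 [249.7, 200.1] [ 0.4976 -0.0542  0.132 ]
scene ball_stamp_mid 0.76 [146.1, 250.2] [ 0.6292 -0.2365  0.0705]
scene ball_stamp_mid 0.64 [166.3, 178.5] [ 0.4073 -0.2908  0.0705]
scene ball_stamp_mid 0.55 [195.9, 176.6] [ 0.3833 -0.2242  0.0705]
scene pickup 0.9 [267.5, 203.5] [ 0.4333 -0.0335  0.07  ]
top turret_grip 0.86 [240.0, 151.3] [ 0.4945 -0.0527  0.132 ]
top ball_stamp_mid 0.84 [262.3, 182.2] [ 0.4482 -0.0946  0.0705]
top ball_stamp_mid 0.72 [338.6, 236.5] [ 0.3427 -0.2373  0.0705]
top ball_stamp_mid 0.63 [338.5, 282.0] [ 0.2588 -0.2332  0.0705]
top pickup 0.68 [227.4, 189.6] [ 0.4346 -0.0277  0.07  ]
{'time_s': 0.4, 'joint_positions': array([68.3818, 24.4199,  4.2324, 92.0202, -1.9542, 63.6442, -3.8438]), 'joint_vel': array([-0.0465, -0.0199,  0.064 ,  0.0117, -0.0239, -0.0228, -0.0762]), 'tau': array([ -0.0031, -93.461 ,   3.6591, -45.4065,  -0.0491,   0.0148,
        -0.    ]), 'tool_pos': array([ 0.1524, -0.6575,  0.2054]), 'tcp_rot': array([[ 0.2258, -0.9742, -0.    ],
       [-0.9742, -0.2258,  0.0002],
       [-0.0002, -0.    , -1.    ]]), 'force': array([-0.2926,  0.1225,  0.5965]), 'torque': array([0.0074, 0.0048, 0.0056]), 'finger_gap': 1.0027461968545581}
```

View pics/top0.png

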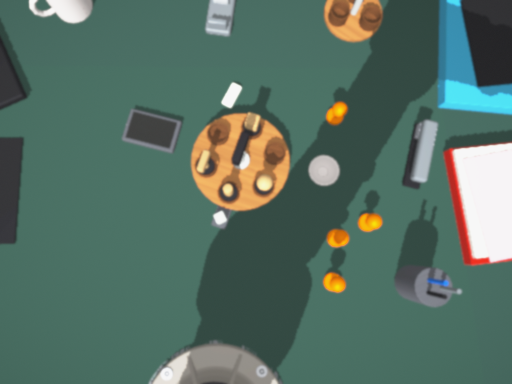

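View pics/scene0.png

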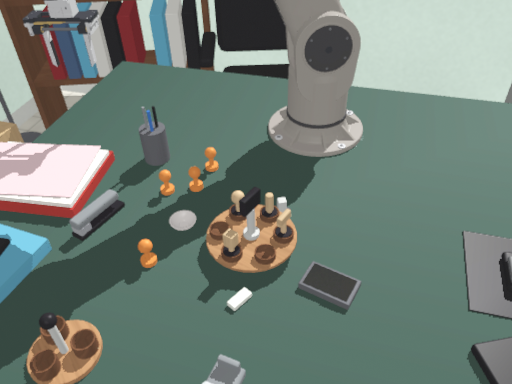

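```bash
python3 -c "
import cv2
a=cv2.imread('pics/top0.png')[100:230,170:310];cv2.imwrite('pics/topc.png',cv2.resize(a,None,fx=4,fy=4,interpolation=2))"
```

```text
(no output)
```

View pics/topc.png

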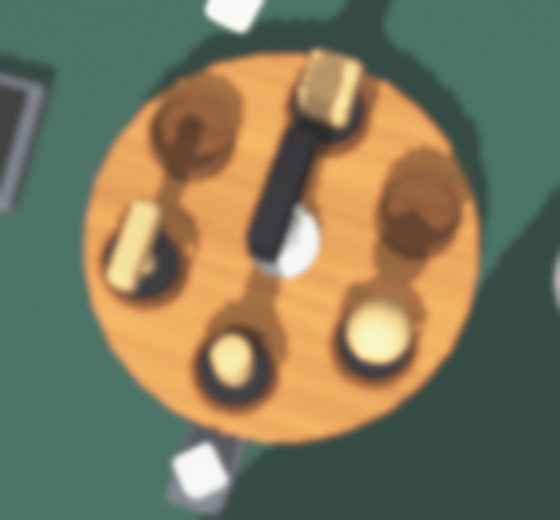

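The scene view and the top view agree. In the top view the grip bar is at about (240,150), the straight stamp is at (227,189) by the pointer (220,217), and the ball stamp is at (263,182), to its right. That means one click clockwise seen from above (-60°). I'll refine the bar pose next by fitting a box to both images.

```bash
cat > fit.py <<'E'
from h import *
from scipy.optimize import minimize
def mask(s,c0):
    f=s["frame"].astype(int);u,v=proj(s,[*c0,.132]).astype(int)
    m=(f.max(2)<70)&(f.max(2)-f.min(2)<22); w=np.zeros_like(m);r=24
    w[v-r:v+r,u-r:u+r]=m[v-r:v+r,u-r:u+r]
    n,l,st,ce=cv2.connectedComponentsWithStats(w.astype(np.uint8))
    i=1+np.argmin([np.hypot(*(c-[u,v])) if st[k+1,4]>20 else 99 for k,c in enumerate(ce[1:])])
    return (l==i)
def model(s,x,y,a):
    P=[]
    for i in(-.028,.028):
        for j in(-.008,.008):
            for z in(.112,.152): P.append(proj(s,[x+i*np.cos(a)-j*np.sin(a),y+i*np.sin(a)+j*np.cos(a),z]))
    h=cv2.convexHull(np.array(P,np.float32))
    m=np.zeros((384*4,512*4),np.uint8);cv2.fillPoly(m,[np.round(h*4+1.5).astype(np.int32)],1)
    return cv2.resize(m.astype(np.float32),(512,384),interpolation=cv2.INTER_AREA),h
def fit(shots,x0):
    M=[mask(s,x0[:2]) for s in shots]
    cost=lambda p:sum(np.abs(model(s,*p)[0]-m).sum()/m.sum() for s,m in zip(shots,M))
    best=min((minimize(cost,[x0[0],x0[1],a],method="Nelder-Mead",options=dict(initial_simplex=[[x0[0],x0[1],a],[x0[0]+.005,x0[1],a],[x0[0],x0[1]+.005,a],[x0[0],x0[1],a+.15]])) for a in x0[2]),key=lambda r:r.fun)
    return best.x,best.fun,[m.sum() for m in M]
E
python3 - <<'E'
from fit import *
S=[env.snapshot("top"),env.snapshot("scene")]
for sh in (S,S[:1],S[1:]):
    p,c,n=fit(sh,[.496,-.0535,np.radians([-40,-20,0,20])]);print(p[:2],np.degrees(p[2]),c,n)
p,c,n=fit(S,[.496,-.0535,np.radians([-40,-20,0,20])])
o=[]
for s in S:
    f=cv2.resize(s["frame"][:,:,::-1],None,fx=5,fy=5);h=model(s,*p)[1]
    cv2.polylines(f,[np.int32(h*5+2)],True,(0,0,255),1);u,v=(proj(s,[*p[:2],.132])*5).astype(int);o.append(f[v-200:v+200,u-200:u+200])
cv2.imwrite("pics/fit0.png",np.hstack(o))
E
```

```text
[ 0.5018182  -0.05587587] -20.298364349655614 0.8052334045031055 [np.int64(276), np.int64(448)]
[ 0.50192727 -0.05671068] -19.375702186692607 0.48007246376811596 [np.int64(276)]
[ 0.49978943 -0.05298456] -15.882795549316914 0.22893415178571427 [np.int64(448)]
```

View pics/fit0.png

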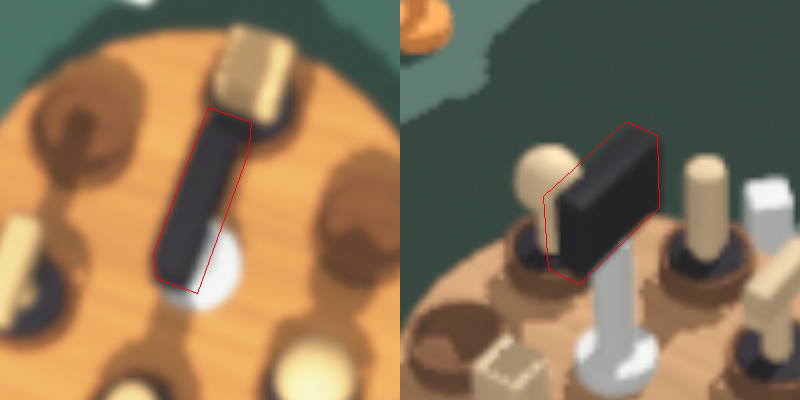

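Request:
servo_tool([
  [[0,0,-0.02],-10.7],
  [[0,0,-0.02],-10.7],
  [[0,0,-0.02],-10.7],
  [[0,0,-0.02],-10.7],
  [[0,0,-0.02],-10.7],
])

```text
time_s: 1.12
tool_pos: [0.1524, -0.6566, 0.3066]
tcp_rot: [[0.921, -0.39, -0.001], [-0.39, -0.921, 0.003], [-0.003, -0.002, -1.0]]
force: [-0.4, 0.1, 0.1]
finger_gap: 0.999
```

The overlay is good to a few mm; the top mask also picked up a dark stamp foot, so I'll refine from the wrist view. Next I move over the turret.

Request:
servo_tool([
  [[0.007,-0.057,0],0],
  [[0.007,-0.057,0],0],
  [[0.007,-0.057,0],0],
  [[0.007,-0.057,0],0],
  [[0.007,-0.057,0],0],
])

```text
time_s: 1.75
tool_pos: [0.2963, -0.4039, 0.3079]
tcp_rot: [[0.92, -0.392, -0.001], [-0.392, -0.92, -0.001], [-0.0, 0.001, -1.0]]
force: [1.2, 0.1, -0.6]
finger_gap: 0.999
```

Request:
servo_tool([
  [[0.007,-0.057,0],-4],
  [[0.01,-0.055,0],0],
  [[0.01,-0.055,0],0],
  [[0.01,-0.055,0],0],
  [[0.01,-0.055,0],0],
])

```text
time_s: 2.38
tool_pos: [0.4375, -0.1504, 0.309]
tcp_rot: [[0.946, -0.325, 0.002], [-0.325, -0.946, -0.004], [0.003, 0.004, -1.0]]
force: [0.8, -0.2, -0.3]
finger_gap: 0.998
```

```bash
python3 -c "
from h import *
o=env.get_obs();print(o['joint_positions'],o['tool_pos'],o['tcp_rot'])"
```

```text
[ 43.2045815    0.8091801  -32.22667762 108.69649276   0.69800752
  70.46133621  -8.20192707] [ 0.43752479 -0.15039723  0.30898525] [[ 0.94579644 -0.32475408  0.00197133]
 [-0.32474334 -0.94579192 -0.00440603]
 [ 0.00329534  0.00352703 -0.99998835]]
```

Request:
servo_tool([
  [[0.012,-0.055,0],0],
  [[0.012,-0.055,0],0],
  [[0,0,0],-10.7],
  [[0,0,0],-10.7],
  [[0,0,0],-10.7],
])

```text
time_s: 3.0
tool_pos: [0.4988, -0.0456, 0.3097]
tcp_rot: [[0.972, 0.235, 0.005], [0.235, -0.972, -0.004], [0.003, 0.005, -1.0]]
force: [-0.4, 0.1, 0.6]
finger_gap: 1.0
```

Request:
servo_tool([
  [[0,0,0],-10.7],
  [[0,0,0],-10.7],
  [[0,0,0],-10.7],
  [[0,0,0],-10.7],
  [[0,0,0],-9],
])

```text
time_s: 3.62
tool_pos: [0.4987, -0.0456, 0.3102]
tcp_rot: [[0.409, 0.912, 0.005], [0.912, -0.409, -0.005], [-0.002, 0.007, -1.0]]
force: [-0.3, -0.0, -0.6]
finger_gap: 0.999
```

```bash
python3 - <<'E'
from h import *
o=env.get_obs();print(o['joint_positions'],o['tool_pos'],o['tcp_rot'])
s=env.snapshot("wrist");save(s,"w1")
for q,z in(("turret_grip",.132),("ball_stamp_mid",.0705),("pickup",.07)):
    for r in env.place_of(s,q)[:3]: print(q,r["p"],r["at"],ray(s,r["at"],z))
E
```

```text
[ 40.07048946   6.31920956 -45.24776421 104.11726766   5.07658535
  71.20664581  59.2140129 ] [ 0.49867792 -0.04555702  0.3101869 ] [[ 0.40940795  0.9123351   0.00545893]
 [ 0.91234806 -0.40938285 -0.00516742]
 [-0.00247963  0.00709603 -0.99997175]]
turret_grip 0.87 [252.8, 183.3] [ 0.49945385 -0.05136628  0.132     ]
ball_stamp_mid 0.86 [80.6, 122.3] [ 0.34603163 -0.22808899  0.0705    ]
ball_stamp_mid 0.78 [55.9, 163.4] [ 0.37836888 -0.28700807  0.0705    ]
ball_stamp_mid 0.76 [204.5, 146.0] [ 0.43904713 -0.0949004   0.0705    ]
pickup 0.91 [248.7, 118.6] [ 0.43094207 -0.02710055  0.07      ]
```

View pics/w1.png

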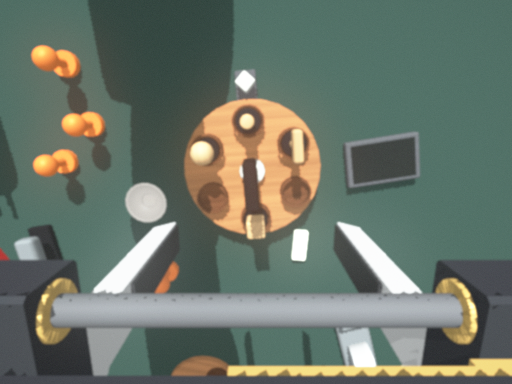

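The wrist view shows the bar from (250,160) to (254,208) and the ball stamp at (203,152). I'll measure the yaw.

```bash
python3 - <<'E'
from h import *
s=env.snapshot("wrist");f=s["frame"].astype(int)
m=((f.max(2)<65)&(f.max(2)-f.min(2)<25))
w=np.zeros_like(m);w[150:206,238:268]=m[150:206,238:268]
for v in range(158,206,5): 
    c=np.flatnonzero(w[v]);print(v,c.min() if len(c) else None,c.max() if len(c) else None,len(c))
c=cv2.resize(f[140:240,200:310].astype(np.uint8)[:,:,::-1],None,fx=5,fy=5,interpolation=2)
p=(.498,-.052)
for a in(-20,-24):
    e=[proj(s,[p[0]+d*np.cos(np.radians(a)),p[1]+d*np.sin(np.radians(a)),.152]) for d in(-.028,.028)]
    print(a,e)
    cv2.line(c,*[tuple(int(t) for t in (q-[200,140])*5+2) for q in e],(0,0,255) if a==-20 else (0,255,0),1)
cv2.imwrite("pics/w1c.png",c)
E
```

```text
158 None None 0
163 None None 0
168 None None 0
173 None None 0
178 None None 0
183 None None 0
188 None None 0
193 None None 0
198 None None 0
203 None None 0
-20 [array([249.32569453, 160.78550946]), array([253.68580555, 210.50713396])]
-24 [array([251.14045115, 160.70065469]), array([251.94226766, 210.58496058])]
```

View pics/w1c.png

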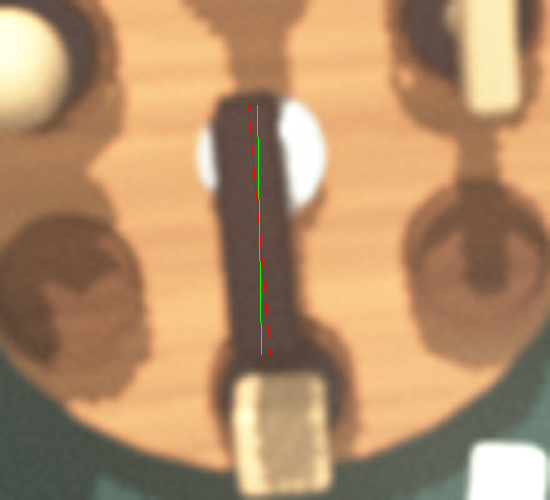

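Request:
servo_tool([
  [[-0.006,0.002,0.035],-4],
  [[0,0,0.035],0],
  [[0,0,0.035],0],
  [[0,0,0.02],0],
  [[0,0,0],0],
], hand=55, force=15)

```text
time_s: 4.5
tool_pos: [0.4993, -0.0528, 0.1824]
tcp_rot: [[0.367, 0.93, 0.007], [0.93, -0.367, -0.006], [-0.003, 0.009, -1.0]]
force: [0.4, 0.5, 0.5]
finger_gap: 0.553
```

```bash
python3 - <<'E'
from h import *
o=env.get_obs();print(o['joint_positions'],o['tool_pos'],o['tcp_rot'])
s=env.snapshot("wrist");save(s,"w2")
for r in env.place_of(s,"turret_grip")[:3]: print(r["p"],r["at"],ray(s,r["at"],.132))
E
```

```text
[ 37.59465189  13.89804326 -44.40283419 113.47006767  12.04482702
  56.71248044  55.92469437] [ 0.4993068  -0.05284327  0.1823669 ] [[ 0.36656665  0.93036418  0.00716775]
 [ 0.93038778 -0.36653157 -0.00576095]
 [-0.00273257  0.00878056 -0.99995772]]
0.63 [257.2, 215.7] [ 0.50075534 -0.05345486  0.132     ]
```

View pics/w2.png

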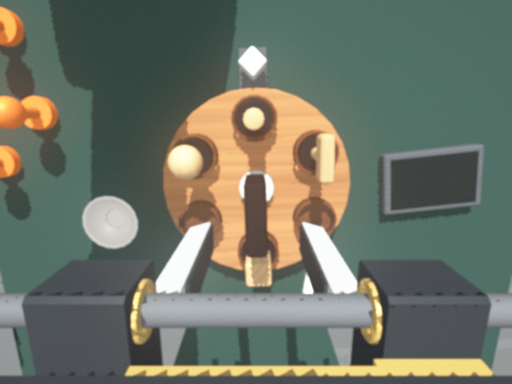

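The bar runs vertically at column 256, midway between the fingers. I descend and grip.

Request:
servo_tool([
  [[0,0,0.033],-0.5],
  [[0,0,0.033],-0.5],
  [[0,0,0],0],
])

```text
time_s: 4.97
tool_pos: [0.5039, -0.0538, 0.1207]
tcp_rot: [[0.353, 0.936, 0.016], [0.936, -0.353, -0.008], [-0.002, 0.018, -1.0]]
force: [0.5, 0.7, 0.7]
finger_gap: 0.55
```

Request:
servo_tool([
  [[0,0,0],0],
  [[0,0,0],0],
  [[0,0,0],0],
  [[0,0,0],0],
  [[0,0,0],0],
], hand=0, force=15)

```text
time_s: 5.6
tool_pos: [0.5056, -0.0558, 0.1251]
tcp_rot: [[0.355, 0.935, 0.02], [0.935, -0.355, -0.012], [-0.004, 0.023, -1.0]]
force: [3.9, 4.5, -10.1]
finger_gap: 0.171
```

```bash
python3 - <<'E'
from h import *
o=env.get_obs();print(o['joint_positions'],o['tool_pos'],o['force'],o['torque'],o['joint_vel'])
s=env.snapshot("top");save(s,"t2");s=env.snapshot("scene");save(s,"s2")
E
```

```text
[ 35.17417655  18.48240313 -42.72397406 116.5146009   17.37777577
  49.91114872  52.00238467] [ 0.50560799 -0.05575454  0.12508711] [  3.94394177   4.48471    -10.14970861] [ 1.26076536 -1.03651924 -0.0297415 ] [ 0.01113708 -0.0128436  -0.02342877  0.13514694  0.11372428 -0.06338872
 -0.02923444]
```

View pics/s2.png

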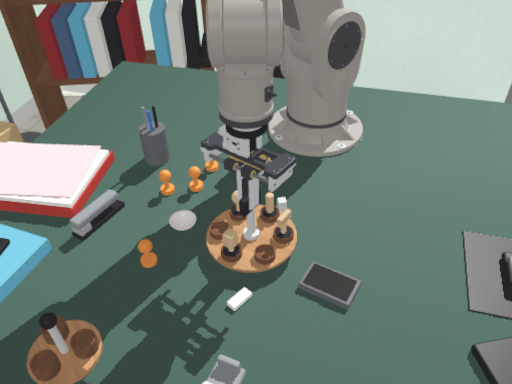

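The fingers hold the bar: the gap matches 16 mm and forces are low. I turn it clockwise, following the arc around the axis because the grip is about 7 mm off it.

Request:
servo_tool([
  [[-0.0013,0,0],8],
  [[-0.0013,0,0],8],
  [[-0.0013,0,0],8],
])

```text
time_s: 6.08
tool_pos: [0.5043, -0.0577, 0.1251]
tcp_rot: [[0.711, 0.702, 0.021], [0.703, -0.711, -0.01], [0.008, 0.022, -1.0]]
force: [4.0, 2.0, -6.9]
finger_gap: 0.169
```

Request:
servo_tool([
  [[-0.0013,0,0],9],
  [[-0.0013,0,0],9],
  [[-0.0013,0,0],9],
  [[-0.0013,0,0],9],
])

```text
time_s: 6.58
tool_pos: [0.5011, -0.0592, 0.1252]
tcp_rot: [[0.991, 0.131, 0.023], [0.131, -0.991, -0.009], [0.022, 0.012, -1.0]]
force: [4.8, 0.7, -7.3]
finger_gap: 0.172
```

Request:
servo_tool([
  [[0,0,0],0],
])

```text
time_s: 6.7
tool_pos: [0.5012, -0.0592, 0.1252]
tcp_rot: [[0.991, 0.132, 0.023], [0.132, -0.991, -0.009], [0.022, 0.012, -1.0]]
force: [1.1, -3.1, -3.5]
finger_gap: 0.171
```

```bash
python3 - <<'E'
from h import *
o=env.get_obs();print(o['joint_positions'],o['tool_pos'],o['force'],o['torque'],np.degrees(np.arctan2(o['tcp_rot'][1,0],o['tcp_rot'][0,0])))
s=env.snapshot("wrist");save(s,"w3")
E
```

```text
[ 26.10705573  15.79431736 -31.06512165 117.60822251  11.6946333
  48.07118452  -4.09508704] [ 0.50120264 -0.05920832  0.12520482] [ 1.12205783 -3.10980719 -3.49420236] [-0.84436389  0.20866947  0.14986099] 7.590301085448201
```

View pics/w3.png

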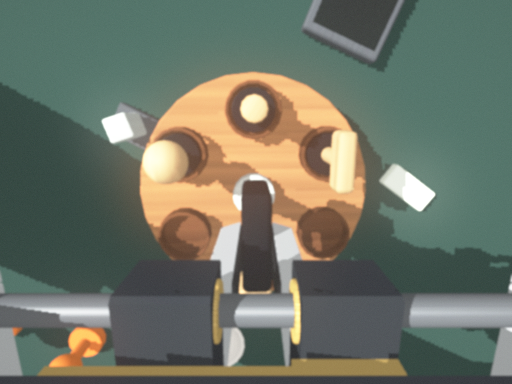

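The ball stamp at (165,162) now stands by the pointer peg at (125,127). I open the gripper and rise.

Request:
servo_tool([
  [[0,0,0],0],
  [[0,0,0],0],
  [[0,0,0],0],
  [[0,0,0],0],
], hand=55)

```text
time_s: 7.25
tool_pos: [0.5014, -0.0589, 0.1257]
tcp_rot: [[0.99, 0.141, 0.023], [0.141, -0.99, -0.009], [0.022, 0.012, -1.0]]
force: [-0.5, -0.5, 0.3]
finger_gap: 0.535
```

Request:
servo_tool([
  [[0,0,-0.03],0],
  [[0,0,-0.04],0],
  [[0,0,-0.04],0],
  [[0,0,-0.04],0],
  [[0,0,0],0],
])

```text
time_s: 7.88
tool_pos: [0.4973, -0.0572, 0.28]
tcp_rot: [[0.989, 0.143, 0.022], [0.143, -0.99, -0.008], [0.021, 0.011, -1.0]]
force: [1.0, 0.6, -1.3]
finger_gap: 0.55
```

Request:
servo_tool([
  [[0,0.05,0],0],
  [[0,0.06,0],0],
  [[0,0.06,0],0],
  [[0,0.06,0],0],
  [[0,0,0],0],
])

```text
time_s: 8.5
tool_pos: [0.5304, -0.2909, 0.2789]
tcp_rot: [[0.989, 0.147, 0.02], [0.147, -0.989, -0.008], [0.018, 0.011, -1.0]]
force: [0.6, 1.8, 0.3]
finger_gap: 0.546
```

```bash
python3 - <<'E'
from h import *
o=env.get_obs();print(o['time_s'],o['tool_pos'],o['force'])
T=[]
for n in("top","scene"):
    s=env.snapshot(n);save(s,n+"4")
    u,v=proj(s,[.498,-.052,.07]).astype(int);T.append(cv2.resize(s["frame"][max(v-65,0):v+65,u-65:u+65,::-1],(400,400),interpolation=2))
    for q,z in(("turret_grip",.132),("ball_stamp_mid",.0705),("pickup",.07)):
        for r in env.place_of(s,q)[:4]: print(n,q,r["p"],r["at"],ray(s,r["at"],z))
cv2.imwrite("pics/f4.png",np.hstack(T))
E
```

```text
8.5 [ 0.5304339  -0.29094172  0.27885208] [0.60888993 1.79286359 0.26738392]
top turret_grip 0.93 [241.6, 148.1] [ 0.50030817 -0.05556895  0.132     ]
top ball_stamp_mid 0.82 [224.4, 186.8] [ 0.44000462 -0.02200935  0.0705    ]
top ball_stamp_mid 0.75 [370.6, 220.0] [ 0.37307103 -0.30026631  0.0705    ]
top ball_stamp_mid 0.72 [336.9, 116.0] [ 0.57951124 -0.24489753  0.0705    ]
top ball_stamp_mid 0.71 [339.2, 236.8] [ 0.34213746 -0.23842045  0.0705    ]
top pickup 0.78 [228.2, 189.6] [ 0.43459856 -0.02921071  0.07      ]
scene turret_grip 0.83 [252.1, 200.7] [ 0.49819826 -0.04894071  0.132     ]
scene ball_stamp_mid 0.85 [271.0, 201.5] [ 0.42552428 -0.02740821  0.0705    ]
scene ball_stamp_mid 0.75 [198.0, 173.5] [ 0.37091686 -0.22355856  0.0705    ]
scene ball_stamp_mid 0.73 [142.6, 250.1] [ 0.63073637 -0.24352549  0.0705    ]
scene ball_stamp_mid 0.58 [167.0, 180.2] [ 0.41283372 -0.28652732  0.0705    ]
scene pickup 0.98 [265.5, 204.6] [ 0.43794935 -0.03691671  0.07      ]
scene pickup 0.6 [251.2, 199.1] [ 0.42809833 -0.07295117  0.07      ]
```

View pics/f4.png

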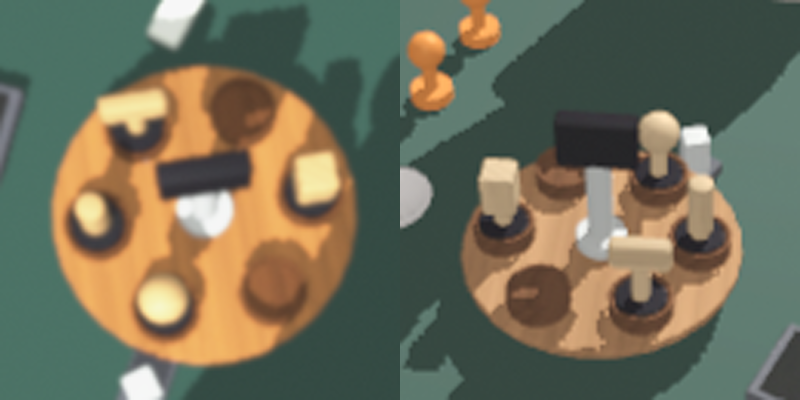

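The ball stamp stands upright in its well at the pointer, all the stamps are seated, and the arm is clear.

```bash
python3 -c "
from bench import env
print(env.finish_job())"
```

```text
the job is handed in; nothing more can be done
None
```

I turned the carousel one click clockwise seen from above (about -60°), which brought the ball-handled stamp to the pointer. I then let go, moved the arm clear and handed the job in at about 8.6 s.

**Final position:** The last top and scene pictures show the ball stamp upright in its well at the pointer. The other three stamps are still in their wells. The detector puts the ball stamp at about (0.43–0.44, -0.02 to -0.03) m and the pointer place at about (0.435, -0.03) m. These differ by up to about 16 mm in the scene view, which is within the detector's scatter.

**Disagreements along the way:**
- **Bar fit:** My first box fit of the bar was a few mm off because it also picked up a dark stamp foot. I corrected it from the wrist view.
- **Off-centre grip:** The tool drifted while descending, so it gripped the bar about 7 mm off the axis and tilted about 1.3°. I followed the arc while turning. The forces I read stayed at about 12 N or below.

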